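# Settle a rocking stand on its drip tray, lock it and load it

### The arm

A 6-joint arm with a two-finger parallel gripper is mounted at the origin on a cart in front of the work surface, level with it; the furniture and walls round the work are solid. World frame = base frame: x ahead of the robot, y to its left, z up, the work surface at z = 0. Lengths are in mm, angles in rad, forces in N, time in s.
With the tool pointing down it reaches from about 350 to 975 mm from the base axis. Payload 4.9 kg.
Tool frame: the origin (TCP) lies midway between the tips of the shut fingers; the grasp point (between the pads) lies 19 mm behind it; z points along the fingers, y is the line along which they close (so a half turn about z gives the same grasp; the last joint's range is limited). The gripper opens to 85 mm and grips with 20 to 120 N. Pads are 22 mm wide; open, the fingers measure 114 mm over their backs; the gripper's body (76 mm by 85 mm) begins 54 mm behind the grasp point. The pads swing forward as they close: fully open they stand 13 mm farther back than shut.
Start: joints at [1.169, 0.053, 1.613, -0, 1.476, -0.119], TCP at [174.393, 600.157, 231.304] pointing down, gripper open.
Joint ranges: [-3.01, 3.01], [-1.01, 2.22], [0.06, 2.58], [-1.02, 4.17], [0.09, 2.62], [-3.14, 3.14]. Speed limits (rad/s): [2.57, 2.57, 3.14, 3.14, 3.14, 3.14].

### API

Orientations are given as a 3x3 rotation matrix whose columns are the frame's x, y, z axes.
In Python, from plant import telemetry, eyes, r, spotter gives the robot as it stands.
- The arm moves only by the shell command python3 -m creep 'ROWS' [FORCE]. ROWS is JSON, a list of rows, each a list of 7 numbers: the turn, a rotation vector about the world's x, y, z normalised to -1 to 1, where 1 is 45 degrees, then the shift along the world's x, y, z normalised to -1 to 1, where 1 is 600 mm, then the closure, from -1 (fully open) to 1 (shut). A call has 1 to 20 rows; each row shifts and turns the commanded pose from where the row before left it; what a row does not reach is not made up. A row lasts 1/8 s, in which the tool goes at most 62.5 mm and 10.7 degrees, less where a joint would pass 70% of its speed; a pose out of reach is approached as far as the arm can. A call with a number of a shift or a turn outside -1 to 1 is refused whole. A call with a gripper value outside its range is refused whole. The fingers move at their own pace and stop on an object; FORCE is the grip in N (left out, the last holds). Time passes only in rows, so rows that do not move let the fingers close. It gives the time, the measured TCP pose, the force, the opening and the grip force at its end, in the units of the state.
- telemetry.sense(): the state, without advancing time (a new reading comes with each control period).
- eyes.read_camera(name): name is "scene" or "top" or "wrist"; returns the picture (384x512x3 uint8, red, green, blue); there is no depth.
- eyes.camera_params(name): a dict with "camera_matrix" (3x3 intrinsics, pixels), "rvec" (rotation vector, rad) and "tvec" (3), from world to camera coordinates, as OpenCV has them. Camera axes: x right, y down, z forward; pixel columns grow to the right and rows downward; lengths in mm; the calibration is good to about 2 mm. A picture is of the moment at which its call begins: read the wrist's pose just before it. camera_params takes no time and is no camera call; for the wrist camera it gives the pose at the moment of the call.
- r.close_job(): hands the job in; it is judged then, once.
Trained networks look in the newest picture that a camera, given by its name, has taken for a name from the list of things; names that differ only in an ending like _2 or _b are one class to them, and where a whole thing is asked for, a point or a joint stands for the part that bears it (a point fixed in the world has none). Each returns a list of dicts, best first, with "confidence" (0 to 1); they miss things now and then, are a little off and sometimes report something else, mostly with a low value. They report only what shows in the picture. A call takes as long as a camera call. They do not tell look-alikes from the thing itself.
- spotter.search_frame(camera, label): "rect" ([left, top, right, bottom] in pixels, round what is visible of it).
- spotter.masks_of(camera, label): "region" (384x512 bool, what is visible of it) and "rect" ([left, top, right, bottom] in pixels, round what is visible of it).
- spotter.landmark_of(camera, label): "uv" ([column, row] in pixels: a listed point, or the origin of a listed thing).
The state is a dict: "time_s": time; "joints": joint angles; "dq": joint speeds; "joint_torque": joint torques, N m; "tcp_pos": TCP position; "ee_rot": TCP orientation; "force": force on the tool from outside, world axes, zero at the start; "moment": the same for the moment, N m; "grip_width": finger opening in mm; "finger_force": force on a finger pad.
Only numpy, scipy, OpenCV 4.12 (cv2) and the standard library are available. Lean on these libraries where they do the work, as an engineer would, in place of code of your own. Each camera call takes 0.05 s, during which the arm holds its last target. There are 200 camera calls.

### The job

The four-footed stand rocks because two of its feet stand on the ridge of the drip tray. Pull the locking pin right up, push the stand's ear to turn it clockwise (seen from above) until all four feet stand on the tray's floor and its round hole lies under the pin, then press the pin fully down through that hole. Then stand the salt shaker upright in the middle of the steady stand, and leave the mug and the glass where they are.

Things in the scene. Friction and masses are not known exactly. Their poses are not given: they have to be found in the camera images.
- tray: Round steel drip tray, fixed. Origin: centre of its underside, z up, x towards the post with the locking pin. 170 mm across, floor 6 mm up, wall 8 mm thick, 20 mm high, keeping the stand's feet centred with 2 mm play. A ridge 18 mm wide, 7 mm high crosses the floor through the centre along y. Post at x 131 to 147 mm; its arm (30 mm wide, x 62 to 147, z 76 to 90 mm) overhangs the stand.
- lock_pin (a joint): Height of the locking pin, m: 0 fully down, 0.045 fully up. Steel, 12 mm thick, last 12 mm tapered to 3 mm; slides vertically in the arm at x = 77 mm, y = 0 of the tray. Friction of about 5 N both ways; it stays where it is left. Tip 26 mm above the worktop when down, 71 mm when up. It starts down, through the stand's wide slot, which keeps the stand from turning.
- pin_knob (a point): Centre of the pin's black knob: round, 30 mm across and 30 mm high (top 14 mm above this point, underside 16 mm below). Moves with the pin; 116 mm above the worktop when the pin is down, the arm's top then 10 mm below the knob's underside.
- stand: Loose stand, dark wood on steel feet, 0.6 kg. Origin: middle of its feet, underside. Plate x -75 to 98 mm, y -70 to 70 mm, 8 mm thick, underside 34 mm up. Feet 14 mm thick, 68 mm out at 67, 139, 247, 319 degrees from x. Starts yawed about +0.4 rad from the tray, two feet on the ridge, tilted 6 degrees; the hole is under the pin at yaw -0.40 rad, 12 degrees before feet meet the ridge again.
- stand_hole (a point): Centre of the stand's round hole (22 mm) at the plate's upper face, x = 71, y = 30 mm of the stand: the pin belongs here. The rectangular slot (24 x 34 mm) where the pin is at the start lies at x = 71, y = -30 mm.
- stand_top (a point): Centre of the stand's upper face, 42 mm above the stand's origin (48 mm above the worktop when the stand is settled). The shaker goes here.
- stand_ear (a point): The stand's black ear, a level bar that sticks out of the plate opposite the pin, roughly towards the robot: 16 mm wide, 20 mm high (10 mm above and below this point). This point lies 108 mm from the stand's origin along its -x; the ear reaches 20 mm farther out and 33 mm inward to the plate's edge.
- shaker_mid (a point): Centre, half-way up, of the salt shaker: glass with a grey cap, round, 44 mm across, 90 mm tall, loose and standing upright on the worktop, to the right.
- mug: Small white dotted mug, 63 x 92 x 55 mm, loose bystander; origin under its centre.
- glass: Clear drinking glass, 81 mm across, 91 mm tall, loose bystander; origin under its centre.
Not all that is in view belongs to the job. Leave any blue look-alike of the part that bears shaker_mid alone.

How it is judged:
By the outcome, as a careful person would: the job done as asked, in the order asked, and still so for the second after the job is handed in, with the robot touching nothing.
It also fails if it takes over 72 s, if anything falls off the work surface, if the arm or the gripper's body presses on something with over 40 N, if the wrist force passes 120 N, or if a joint passes its speed limit or range.

## Working session

There is one attempt and no reset: what is moved stays moved. The work goes in short steps, Python scripts to look and compute and a shell command to move; the robot and the scene stay as the last step left them, time stands still between calls to the robot, and variables do not carry over. Pictures are saved under pics/ and viewed, at most 12 in all, crops included, and the job is handed in when it is done.

```bash
ls; mkdir -p pics; cat > h.py <<'E'
import numpy as np, cv2
from plant import telemetry, eyes, r, spotter
def P(c):
    p=eyes.camera_params(c); return np.array(p["camera_matrix"],float),cv2.Rodrigues(np.array(p["rvec"],float))[0],np.array(p["tvec"],float).ravel()
def ray(c,uv):
    K,R,t=P(c); d=R.T@np.linalg.inv(K)@np.array([uv[0],uv[1],1.]); return -R.T@t,d
def at_z(c,uv,z):
    o,d=ray(c,uv); return o+d*(z-o[2])/d[2]
def proj(c,X):
    K,R,t=P(c); q=K@(R@np.asarray(X,float)+t); return q[:2]/q[2]
def snap(c,n=None):
    im=eyes.read_camera(c)
    if n: cv2.imwrite('pics/'+n,im[:,:,::-1])
    return im
def tri(l):
    A=np.zeros((3,3));b=np.zeros(3)
    for c,uv in l:
        o,d=ray(c,uv); d=d/np.linalg.norm(d); M=np.eye(3)-np.outer(d,d); A+=M;b+=M@o
    return np.linalg.solve(A,b)
E
python3 - <<'E'
from h import *
ims=[snap(c) for c in("scene","top")]
cv2.imwrite('pics/a.png',cv2.resize(np.hstack(ims),(800,300))[:,:,::-1])
cv2.imwrite('pics/top.png',ims[1][:,:,::-1])
for l in["tray","pin_knob","stand_hole","stand_top","stand_ear","shaker_mid","mug","glass"]:
    out={}
    for c in("scene","top"):
        d=spotter.landmark_of(c,l); out[c]=d
        print(l,c,[(np.round(x["uv"],1).tolist(),round(x["confidence"],2)) for x in d[:3]])
    if out["scene"] and out["top"]: print("   tri",tri([(c,out[c][0]["uv"]) for c in out]).round(1))
for c in("scene","top"): K,R,t=P(c); print(c,(-R.T@t).round(),K[0,0])
print(telemetry.sense())
E
```

```text
pics
tray scene [([228.1, 206.1], 0.63), ([229.1, 199.7], 0.51)]
tray top []
pin_knob scene [([249.0, 167.6], 0.6)]
pin_knob top [([233.3, 161.4], 0.66)]
   tri [656.6  10.7 124.9]
stand_hole scene [([234.4, 177.4], 0.85)]
stand_hole top [([212.9, 169.1], 0.95)]
   tri [653.9  81.1  48.9]
stand_top scene [([226.7, 192.9], 0.71)]
stand_top top [([220.8, 189.1], 0.93)]
   tri [591.4  57.7  32.9]
stand_ear scene [([206.3, 210.5], 0.96)]
stand_ear top [([227.2, 224.8], 0.71)]
   tri [476.4  35.4  46.2]
shaker_mid scene [([298.9, 261.8], 0.73), ([270.5, 248.8], 0.57), ([250.5, 165.6], 0.36)]
shaker_mid top [([308.1, 221.3], 0.5), ([341.7, 210.7], 0.45)]
   tri [ 513.5 -254.5  -11.9]
mug scene [([294.3, 310.8], 0.87)]
mug top [([359.5, 249.6], 0.64)]
   tri [ 390.5 -384.     5. ]
glass scene [([327.0, 231.4], 0.56)]
glass top [([320.8, 155.5], 0.98)]
   tri [ 703.  -273.2   -9.7]
scene [-196. -794. 1013.] 458.6818400597954
top [ 364.  -94. 1335.] 410.82918641478506
{'time_s': 0.9, 'joints': array([ 1.16902388e+00,  5.27139005e-02,  1.61285713e+00, -1.80687147e-06,
        1.47599020e+00, -1.18975709e-01]), 'dq': array([-0.00163121, -0.00055173,  0.00037235, -0.00128966, -0.00183722,
        0.0002444 ]), 'joint_torque': array([ 1.93233274e-03, -3.93684733e+01, -3.70464349e+01, -7.84124040e-05,
        5.83704659e-04, -1.57739635e-05]), 'tcp_pos': array([174.38786107, 600.18048638, 231.32058827]), 'ee_rot': array([[-9.60278835e-01,  2.79042218e-01,  1.39418859e-05],
       [ 2.79042219e-01,  9.60278834e-01,  2.82135774e-05],
       [-5.51531867e-06,  3.09832760e-05, -1.00000000e+00]]), 'force': array([-0.76560022,  0.39624401,  0.37195798]), 'moment': array([-0.03115947, -0.05629163, -0.03898831]), 'finger_force': 0.0, 'grip_width': 85.46543975771013}
```

View pics/a.png

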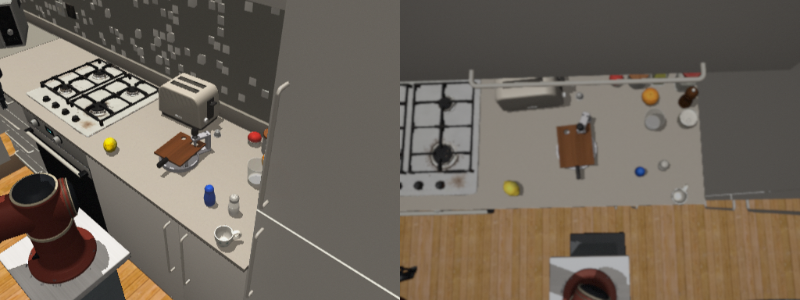

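The scene shows the stand on its tray in the middle, the blue look-alike at top (308,221), and the real shaker at top (342,211) / scene (299,262). I'll zoom in on the stand.

```bash
python3 - <<'E'
from h import *
a=snap("scene");b=snap("top")
A=cv2.resize(a[140:230,180:280],(400,360),interpolation=cv2.INTER_CUBIC)
B=cv2.resize(b[140:240,180:280],(400,360),interpolation=cv2.INTER_CUBIC)
cv2.imwrite('pics/b.png',np.hstack([A,B])[:,:,::-1])
s=tri([("scene",(298.9,261.8)),("top",(341.7,210.7))]);print("shaker",s.round(1))
print("blue",tri([("scene",(270.5,248.8)),("top",(308.1,221.3))]).round(1))
for l in["pin_knob","stand_hole","stand_ear"]:
    d=spotter.landmark_of("top",l); print(l,d[:2])
print("knob z116",at_z("top",(233.3,161.4),116).round(1),at_z("scene",(249,167.6),116).round(1))
print("hole z48",at_z("top",(212.9,169.1),50).round(1),at_z("scene",(234.4,177.4),50).round(1))
print("ear",at_z("top",(227.2,224.8),46).round(1),at_z("scene",(206.3,210.5),46).round(1))
print("top",at_z("top",(220.8,189.1),50).round(1),at_z("scene",(226.7,192.9),50).round(1))
print("tray",at_z("scene",(228.1,206.1),0))
E
```

```text
shaker [ 504.5 -318.7   53. ]
blue [ 482.4 -220.4   49.5]
pin_knob [{'uv': [229.3, 160.8], 'confidence': 0.46}, {'uv': [212.1, 168.0], 'confidence': 0.31}]
stand_hole [{'uv': [213.0, 167.4], 'confidence': 0.65}, {'uv': [224.3, 189.3], 'confidence': 0.4}]
stand_ear [{'uv': [227.8, 223.7], 'confidence': 0.72}]
knob z116 [660.2  10.2 116. ] [663.4  19.8 116. ]
hole z48 [652.8  81.6  50. ] [653.7  79.5  50. ]
ear [473.3  38.   46. ] [479.6  33.   46. ]
top [587.1  56.8  50. ] [578.9  41.8  50. ]
tray [574.3885584   34.22263906   0.        ]
```

View pics/b.png

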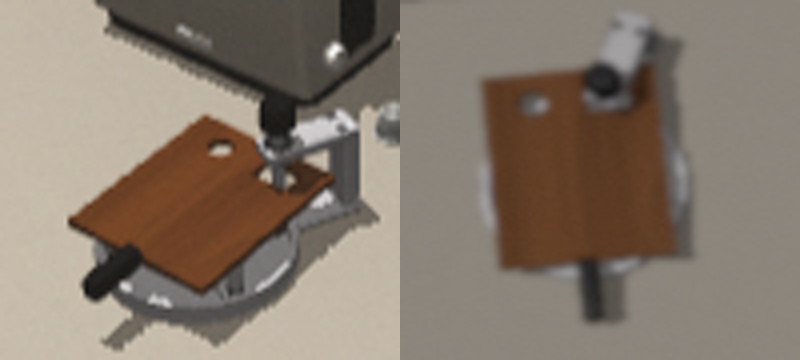

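The zoom shows the hole at top (213,169), the knob at (230,162), the arm pointing back to the right and the ear towards the robot. The stand yaw comes out at about 0.08, the tray centre at about (583,45) and the tray yaw at about -0.32. Next is a look from closer with the wrist camera.

```bash
python3 -m creep '[[0,0,0,0.05,-0.07,0.02,-1],[0,0,0,0.05,-0.07,0.02,-1],[0,0,0,0.05,-0.07,0.02,-1],[0,0,0,0.05,-0.07,0.02,-1],[0,0,0,0.05,-0.07,0.02,-1],[0,0,0,0.05,-0.07,0.02,-1],[0,0,0,0.05,-0.07,0.02,-1],[0,0,0,0.05,-0.07,0.02,-1],[0,0,0,0.05,-0.07,0.02,-1],[0,0,0,0.05,-0.07,0.02,-1],[0,0,0,0.05,-0.07,0,-1],[0,0,0,0.05,-0.07,0,-1],[0,0,0,0,0,0,-1],[0,0,0,0,0,0,-1]]'
python3 - <<'E'
from h import *
w=snap("wrist"); cv2.imwrite('pics/w1.png',w[:,:,::-1])
K,R,t=P("wrist"); print((-R.T@t).round(),(R.T).round(2).tolist(),telemetry.sense()["tcp_pos"],telemetry.sense()["ee_rot"].round(2).tolist())
for l,z in[("pin_knob",116),("stand_hole",50),("stand_ear",46),("stand_top",48),("tray",0)]:
    for x in spotter.landmark_of("wrist",l)[:2]: print(l,np.round(x["uv"]),round(x["confidence"],2),at_z("wrist",x["uv"],z).round(1))
E
```

```text
time_s: 2.9
tcp_pos: [534.2, 96.4, 351.2]
ee_rot: [[-0.96, 0.279, -0.0], [0.279, 0.96, 0.0], [0.001, 0.0, -1.0]]
force: [0.5, 0.7, 0.8]
grip_width: 85.3
finger_force: 0.0
[463. 117. 493.] [[0.28, 0.92, 0.28], [0.96, -0.27, -0.08], [-0.0, 0.29, -0.96]] [533.98560311  96.87789927 351.40773181] [[-0.96, 0.28, -0.0], [0.28, 0.96, 0.0], [0.0, 0.0, -1.0]]
pin_knob [223. 268.] 0.92 [659.7  15.8 116. ]
stand_hole [270. 230.] 0.78 [655.   79.8  50. ]
stand_ear [202. 116.] 0.9 [478.4  37.9  46. ]
stand_top [227. 189.] 0.98 [580.6  39.5  48. ]
tray [271. 231.] 0.47 [678.1  77.1   0. ]
```

View pics/w1.png

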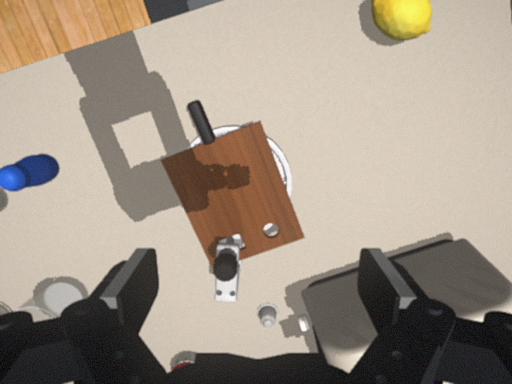

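The wrist view shows the knob at (223,266), the hole at (270,230), the ear at (202,120) and the toaster corner at about (303,290). I'll check how far the toaster is from the knob.

```bash
python3 - <<'E'
from h import *
for n,uv,z in[("toaster corner",(303,288),190),("toaster right back",(318,350),190),("toaster left front",(460,240),190),("small",(267,318),0),("small top",(267,310),40),("post",(226,297),90),("armtip",(231,240),90),("knobtop",(226,262),130)]: print(n,at_z("wrist",uv,z).round())
for c in("top","scene"):
  for x in (190,): print(c,proj(c,[700,70,x]).round())
E
```

```text
toaster corner [665. 107. 190.]
toaster right back [744. 104. 190.]
toaster left front [655. 266. 190.]
small [832.  27.   0.]
small top [788.  38.  40.]
post [716.  -1.  90.]
armtip [637.  31.  90.]
knobtop [645.  25. 130.]
top [210. 142.]
scene [245. 138.]
```

```bash
python3 -m creep '[[0,0,0.222,0.052,-0.034,-0.055,-1],[0,0,0.222,0.052,-0.034,-0.055,-1],[0,0,0.222,0.052,-0.034,-0.055,-1],[0,0,0.222,0.052,-0.034,-0.055,-1],[0,0,0,0,0,0,-1],[0,0,0,0,0,0,-1]]'
python3 - <<'E'
from h import *
w=snap("wrist"); cv2.imwrite('pics/w2.png',w[:,:,::-1])
for l,z in[("pin_knob",116),("stand_hole",50),("stand_ear",46),("stand_top",48),("tray",0)]:
    for x in spotter.landmark_of("wrist",l)[:2]: print(l,np.round(x["uv"]),round(x["confidence"],2),at_z("wrist",x["uv"],z).round(1))
E
```

```text
time_s: 3.95
tcp_pos: [659.1, 15.2, 220.0]
ee_rot: [[-0.916, -0.402, 0.0], [-0.402, 0.916, 0.0], [-0.0, 0.0, -1.0]]
force: [0.0, 0.1, 0.7]
grip_width: 85.5
finger_force: 0.0
pin_knob [265. 184.] 0.7 [654.6  19.1 116. ]
stand_hole [324. 192.] 0.79 [656.1  83.1  50. ]
stand_top [319. 107.] 0.73 [586.3  42.8  48. ]
```

View pics/w2.png

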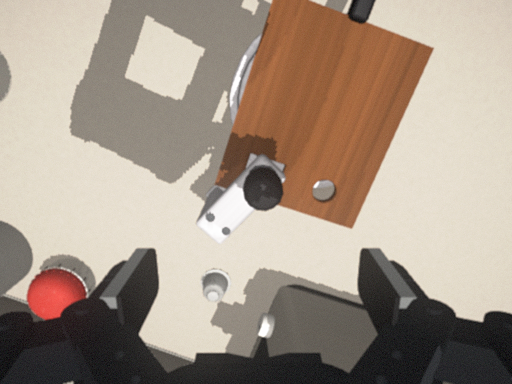

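The knob is at (264,187), almost under the tool. The toaster corner is at (285,288), so I'll triangulate it from the two wrist views to check clearance.

```bash
python3 - <<'E'
from h import *
K,R,t=P("wrist"); c2=-R.T@t
s=telemetry.sense(); T=s["ee_rot"]; p=s["tcp_pos"]
off=T.T@(c2-p); Rc=T.T@R.T
T1=np.array([[-.96,.279,0],[.279,.96,0],[0,0,-1.]]);p1=np.array([534,96.8,351.3])
def rr(Tm,pm,uv): return pm+Tm@off, Tm@Rc@np.linalg.inv(K)@np.array([uv[0],uv[1],1.])
def tr(a,b):
    A=np.zeros((3,3));v=np.zeros(3)
    for o,d in(a,b):
        d=d/np.linalg.norm(d);M=np.eye(3)-np.outer(d,d);A+=M;v+=M@o
    X=np.linalg.solve(A,v); return X.round(1)
for n,a,b in[("toaster",(303,288),(285,288)),("hole",(270,230),(323.5,190)),("knob",(226,264),(263.5,188)),("small",(267,309),(213,292))]:
    print(n,tr(rr(T1,p1,a),rr(T,p,b)))
for d in spotter.masks_of("wrist","pin_knob")[:1]: print(d["rect"],d["confidence"])
E
```

```text
toaster [778.2 101.1  23.3]
hole [653.   79.9  52.6]
knob [658.7  19.2 108.5]
small [826.5  31.   -3.5]
[242.5, 166.9, 283.0, 212.8] 0.84
```

```bash
python3 -m creep '[[0,0,0,-0.003,0.005,-0.05,-1],[0,0,0,0,0,-0.05,-1],[0,0,0,0,0,-0.05,-1],[0,0,0,0,0,-0.04,-1],[0,0,0,0,0,-0.015,-1],[0,0,0,0,0,0,-1],[0,0,0,0,0,0,0.6],[0,0,0,0,0,0,1],[0,0,0,0,0,0,1],[0,0,0,0,0,0,1],[0,0,0,0,0,0,1],[0,0,0,0,0,0,1]]' 50
```

```text
time_s: 5.8
tcp_pos: [657.5, 18.3, 96.9]
ee_rot: [[-0.915, -0.403, 0.0], [-0.403, 0.915, 0.001], [-0.001, 0.001, -1.0]]
force: [-2.2, 5.3, 4.5]
grip_width: 27.9
finger_force: 49.1
```

```bash
python3 -m creep '[[0,0,0,0,0,0.015,1],[0,0,0,0,0,0.02,1],[0,0,0,0,0,0.02,1],[0,0,0,0,0,0.015,1],[0,0,0,0,0,0.005,1],[0,0,0,0,0,0,1]]'
python3 - <<'E'
from h import *
for c in("scene","top"):
    snap(c); d=spotter.landmark_of(c,"pin_knob")[:1]; print(c,d, proj(c,[657.5,18.3,116]),proj(c,[657.5,18.3,161]))
E
```

```text
time_s: 6.55
tcp_pos: [657.4, 18.3, 140.1]
ee_rot: [[-0.915, -0.403, 0.0], [-0.403, 0.915, 0.001], [-0.001, 0.001, -1.0]]
force: [1.3, 4.8, -2.3]
grip_width: 28.1
finger_force: 50.0
scene [{'uv': [250.8, 160.5], 'confidence': 0.64}] [248.09712617 168.61533217] [247.83719075 157.25498356]
top [] [230.65371343 162.3453079 ] [229.20521067 158.78168297]
```

```bash
python3 -m creep '[[0,0,0,0,0,0.004,1],[0,0,0,0,0,0,1],[0,0,0,0,0,0,1]]'; python3 -m creep '[[0,0,0,0,0,0.003,1],[0,0,0,0,0,0,1],[0,0,0,0,0,0,1]]'
```

```text
time_s: 7.12
tcp_pos: [657.4, 18.3, 141.6]
ee_rot: [[-0.915, -0.403, 0.0], [-0.403, 0.915, 0.001], [-0.001, 0.001, -1.0]]
force: [3.6, 4.3, -5.4]
grip_width: 28.2
finger_force: 51.7
time_s: 7.5
tcp_pos: [657.3, 18.3, 141.6]
ee_rot: [[-0.915, -0.403, 0.0], [-0.403, 0.915, 0.001], [-0.001, 0.001, -1.0]]
force: [7.6, 4.9, -12.0]
grip_width: 28.2
finger_force: 51.1
```

```bash
python3 -m creep '[[0,0,0,0,0,-0.003,-1],[0,0,0,0,0,0,-1],[0,0,0,0,0,0,-1],[0,0,0,0,0,0,-1],[0,0,0,0,0,0.05,-1],[0,0,0,0,0,0.08,-1],[0,0,-0.2,-0.1,-0.013,0,1],[0,0,-0.2,-0.1,-0.013,0,1],[0,0,0,-0.1,-0.013,0,1],[0,0,0,0,0,-0.08,1],[0,0,0,0,0,-0.08,1],[0,0,0,0,0,-0.02,1],[0,0,0,0,0,0,1]]'
python3 - <<'E'
from h import *
snap("wrist")
snap("top","t3.png");snap("scene","s3.png")
for c in("top","scene","wrist"):
  for l,z in[("pin_knob",161),("stand_hole",50),("stand_ear",46)]:
    for x in spotter.landmark_of(c,l)[:1]: print(c,l,np.round(x["uv"]),round(x["confidence"],2),at_z(c,x["uv"],z).round(1))
E
```

```text
time_s: 9.12
tcp_pos: [477.4, -5.9, 113.8]
ee_rot: [[-0.995, -0.1, -0.001], [-0.1, 0.995, 0.0], [0.001, 0.0, -1.0]]
force: [0.2, 0.1, 1.1]
grip_width: -0.2
finger_force: 0.0
top stand_hole [211. 168.] 0.91 [655.9  86.8  50. ]
scene pin_knob [252. 159.] 0.45 [659.5   3.6 161. ]
scene stand_hole [236. 178.] 0.96 [653.7  73.8  50. ]
scene stand_ear [204. 208.] 0.96 [482.5  47.9  46. ]
wrist stand_ear [326. 213.] 0.8 [478.5  38.7  46. ]
```

```bash
python3 -m creep '[[0,0,0,0,0,-0.08,1],[0,0,0,0,0,-0.05,1],[0,0,0,0,0,0,1],[0,0,0,0.002,0.018,0,1],[0,0,0,0.002,0.018,0,1],[0,0,0,0,0.005,0,1],[0,0,0,0,0.005,0,1]]'; python3 -m creep '[[0,0,-0.085,-0.002,0.012,0,1],[0,0,-0.085,-0.002,0.012,0,1],[0,0,-0.085,-0.002,0.012,0,1],[0,0,-0.085,-0.001,0.012,0,1],[0,0,0,0,0,0,1]]'
python3 - <<'E'
from h import *
for c in("top","scene","wrist"):
  snap(c)
  for l,z in[("stand_hole",49),("stand_ear",45)]:
    for x in spotter.landmark_of(c,l)[:1]: print(c,l,np.round(x["uv"]),round(x["confidence"],2),at_z(c,x["uv"],z).round(1))
E
```

```text
time_s: 10.6
tcp_pos: [479.7, 21.6, 36.2]
ee_rot: [[-0.995, -0.101, -0.0], [-0.101, 0.995, -0.001], [0.0, -0.001, -1.0]]
force: [-2.2, -4.6, 0.3]
grip_width: -0.0
finger_force: 2.2
time_s: 11.22
tcp_pos: [475.9, 51.1, 35.9]
ee_rot: [[-0.986, 0.165, 0.001], [0.165, 0.986, 0.001], [-0.001, 0.001, -1.0]]
force: [-0.1, 0.2, 0.5]
grip_width: 0.0
finger_force: 0.0
top stand_ear [224. 193.] 0.54 [575.8  48.8  45. ]
scene stand_hole [244. 184.] 0.56 [649.2  31.7  49. ]
scene stand_ear [195. 205.] 0.68 [474.4  81.5  45. ]
wrist stand_ear [313. 262.] 0.71 [478.6  74.1  45. ]
```

```bash
python3 -m creep '[[0,0,-0.085,0.001,0.012,0,1],[0,0,-0.085,0.002,0.013,0,1],[0,0,-0.085,0.003,0.013,0,1],[0,0,0,0,0,0,1]]'
python3 - <<'E'
from h import *
for c in("top","scene","wrist"):
  im=snap(c)
  if c=="scene": S=im
  for l,z in[("stand_hole",48),("stand_ear",44)]:
    for x in spotter.landmark_of(c,l)[:1]: print(c,l,np.round(x["uv"]),round(x["confidence"],2),at_z(c,x["uv"],z).round(1))
cv2.imwrite('pics/b4.png',np.hstack([cv2.resize(S[140:230,180:280],(400,360),interpolation=cv2.INTER_CUBIC),cv2.resize(im,(400,360))])[:,:,::-1])
E
```

```text
time_s: 12.18
tcp_pos: [478.9, 73.4, 35.5]
ee_rot: [[-0.934, 0.357, -0.001], [0.357, 0.934, -0.0], [0.001, -0.0, -1.0]]
force: [-1.4, -0.2, 1.0]
grip_width: -0.2
finger_force: 0.4
top stand_hole [224. 166.] 0.66 [661.8  44.8  48. ]
top stand_ear [224. 193.] 0.64 [576.5  46.4  44. ]
scene stand_hole [246. 183.] 0.72 [658.8  30.7  48. ]
scene stand_ear [196. 200.] 0.9 [493.8  96.9  44. ]
wrist stand_ear [312. 264.] 0.77 [488.3  94.6  44. ]
```

View pics/b4.png

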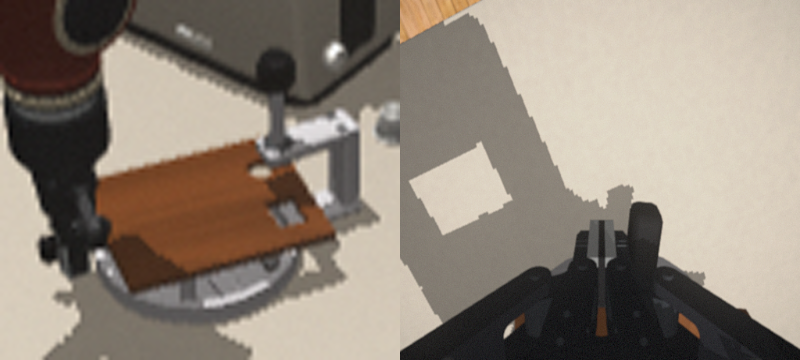

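The hole now sits just left of the arm tip and the stand is level, with about 0.27 rad still to turn.

```bash
python3 -m creep '[[0,0,-0.085,0.005,0.012,0,1],[0,0,-0.085,0.006,0.012,0,1],[0,0,-0.085,0.006,0.012,0,1],[0,0,0,0,0,0,1]]'
python3 - <<'E'
from h import *
for c in("top","scene","wrist"):
  im=snap(c)
  if c=="scene": S=im
  if c=="top": T=im
  for l,z in[("stand_hole",48),("stand_ear",44),("stand_top",48)]:
    for x in spotter.landmark_of(c,l)[:1]: print(c,l,np.round(x["uv"]),round(x["confidence"],2),at_z(c,x["uv"],z).round(1))
cv2.imwrite('pics/b5.png',np.hstack([cv2.resize(S[140:230,180:280],(400,360),interpolation=cv2.INTER_CUBIC),cv2.resize(T[140:240,180:280],(400,360),interpolation=cv2.INTER_CUBIC)])[:,:,::-1])
E
```

```text
time_s: 13.12
tcp_pos: [489.6, 95.2, 35.8]
ee_rot: [[-0.844, 0.536, 0.0], [0.536, 0.844, 0.0], [-0.0, 0.0, -1.0]]
force: [-0.6, 0.4, 0.1]
grip_width: -0.0
finger_force: 0.0
top stand_hole [229. 167.] 0.84 [660.   29.1  48. ]
top stand_ear [225. 191.] 0.39 [582.   44.7  44. ]
top stand_top [221. 192.] 0.58 [579.6  55.2  48. ]
scene stand_hole [245. 186.] 0.8 [647.1  25.7  48. ]
scene stand_ear [194. 195.] 0.68 [504.3 119.9  44. ]
scene stand_top [230. 191.] 0.66 [593.4  42.   48. ]
wrist stand_ear [312. 266.] 0.63 [503.7 113.7  44. ]
```

View pics/b5.png

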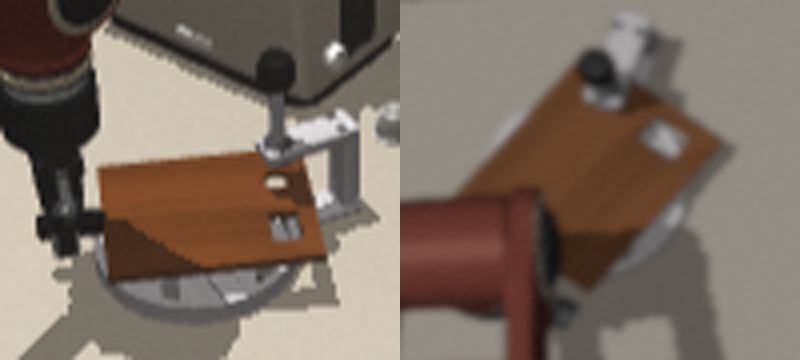

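The hole is now under the arm tip at scene (248.8,185.5), with the slot at scene (251.8,196.2) and top (246.2,178). I'll work out the remaining error.

```bash
python3 - <<'E'
from h import *
from scipy.optimize import least_squares
print("hole",at_z("scene",(248.75,185.5),48),"want px",proj("scene",[657.4,18.3,48]))
print("slot",at_z("scene",(251.75,196.3),48),at_z("top",(246.2,178),48))
S=snap("scene")
# pin tip / shaft and hole, also knob check up: 
print("knob",proj("scene",[657.4,18.3,161]),proj("scene",[657.4,18.3,116]))
pin=np.array([657.4,18.3])
for C in([586,45],):
  for psi in(-.6,-.65,-.7,-.76):
    R=np.array([[np.cos(psi),-np.sin(psi)],[np.sin(psi),np.cos(psi)]])
    for n,l in(("hole",(71,30)),("slot",(71,-30)),("ear",(-108,0))):
        X=np.r_[C+R@np.array(l),44 if n=="ear" else 48]; print(psi,n,X.round(),proj("scene",X).round(1),proj("top",X).round(1))
E
```

```text
hole [655.99752491  15.65032738  48.        ] want px [248.45038209 184.96284668]
slot [622.13818344 -28.80357159  48.        ] [621.26866377 -24.59115989  48.        ]
knob [247.81565825 157.26892835] [248.07603246 168.62943145]
-0.6 hole [662.  30.  48.] [246.8 182.9] [229.1 166.1]
-0.6 slot [628. -20.  48.] [250.9 194.3] [244.7 176.1]
-0.6 ear [497. 106.  44.] [194.7 198.1] [205.7 217.9]
-0.65 hole [661.  26.  48.] [247.4 183.5] [230.3 166.4]
-0.65 slot [624. -22.  48.] [250.6 195. ] [245.3 177.1]
-0.65 ear [500. 110.  44.] [194.5 197. ] [204.4 217. ]
-0.7 hole [660.  22.  48.] [248.  184.2] [231.4 166.7]
-0.7 slot [621. -24.  48.] [250.3 195.8] [245.9 178.1]
-0.7 ear [503. 115.  44.] [194.4 196. ] [203.  215.9]
-0.76 hole [658.  18.  48.] [248.7 184.9] [232.8 167.1]
-0.76 slot [617. -26.  48.] [249.9 196.7] [246.6 179.4]
-0.76 ear [508. 119.  44.] [194.4 194.7] [201.5 214.6]
```

```bash
python3 -m creep '[[0,0,0,0.005,0.007,0,1],[0,0,0,0,0,0,1],[0,0,0,-0.025,-0.035,0,1],[0,0,0,0,0,0.08,1],[0,0,0,0,0,0.1,1],[0,0,0,0,0,0.1,1],[0,0,0,-0.02,-0.03,0.05,1],[0,0,0,0,0,0,1]]'
python3 - <<'E'
from h import *
for c in("top","scene","wrist"):
  im=snap(c)
  if c=="scene": S=im
  for l,z in[("stand_hole",48),("stand_ear",44),("stand_top",48)]:
    for x in spotter.landmark_of(c,l)[:1]: print(c,l,np.round(x["uv"],1),round(x["confidence"],2),at_z(c,x["uv"],z).round(1))
print(proj("wrist",[657.4,18.3,48]),proj("scene",[657.4,18.3,48]))
cv2.imwrite('pics/b6.png',np.hstack([cv2.resize(S[140:230,180:280],(400,360),interpolation=cv2.INTER_CUBIC),cv2.resize(im,(400,360))])[:,:,::-1])
E
```

```text
time_s: 14.78
tcp_pos: [467.0, 59.9, 237.4]
ee_rot: [[-0.843, 0.538, 0.007], [0.538, 0.843, 0.0], [-0.006, 0.004, -1.0]]
force: [0.4, 1.1, -0.7]
grip_width: 0.0
finger_force: 0.0
top stand_hole [231.7 169.1] 0.95 [651.6  21.4  48. ]
top stand_top [220.8 189.1] 0.63 [587.4  57.   48. ]
scene stand_hole [249.6 188. ] 0.86 [648.3   4.8  48. ]
scene stand_ear [194.9 195.5] 0.91 [506. 115.  44.]
scene stand_top [226.2 194.7] 0.67 [573.1  38.4  48. ]
wrist stand_ear [331.5 167.2] 0.79 [507.1 119.7  44. ]
wrist stand_top [302.9 263.4] 0.95 [582.4  42.4  48. ]
[317.88701867 323.35825948] [248.45038209 184.96284668]
```

View pics/b6.png

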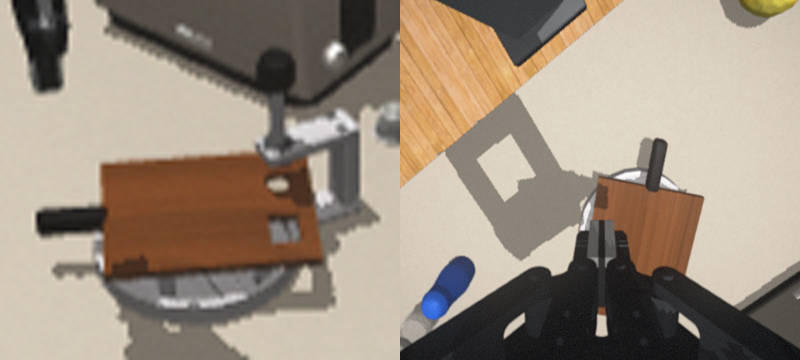

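Hole and pin line up to within about 4 mm and the ear is at the yaw I wanted. I'll press the knob with the shut fingers.

```bash
python3 -m creep '[[0,0,0,0.08,-0.0175,0,1],[0,0,0,0.08,-0.0175,0,1],[0,0,0,0.08,-0.0175,0,1],[0,0,0,0.077,-0.0175,0,1],[0,0,0,0,0,-0.07,1],[0,0,0,0,0,-0.02,1],[0,0,0,0,0,-0.013,1],[0,0,0,0,0,-0.013,1],[0,0,0,0,0,0,1]]'
```

```text
time_s: 16.5
tcp_pos: [656.0, 18.3, 165.3]
ee_rot: [[-0.844, 0.537, 0.003], [0.537, 0.844, -0.0], [-0.002, 0.001, -1.0]]
force: [-0.4, -0.3, 0.1]
grip_width: -0.2
finger_force: 0.0
```

```bash
python3 -m creep '[[0,0,0,0,0,-0.012,1],[0,0,0,0,0,-0.012,1]]'; python3 -m creep '[[0,0,0,0,0,-0.012,1],[0,0,0,0,0,-0.008,1]]';  python3 -m creep '[[0,0,0,0,0,0,1]]'
```

```text
time_s: 16.75
tcp_pos: [656.4, 18.3, 150.9]
ee_rot: [[-0.844, 0.537, 0.003], [0.537, 0.844, -0.0], [-0.002, 0.001, -1.0]]
force: [-1.6, 1.0, 5.3]
grip_width: -0.4
finger_force: 2.5
time_s: 17.0
tcp_pos: [656.3, 18.3, 137.6]
ee_rot: [[-0.843, 0.537, 0.002], [0.537, 0.843, 0.0], [-0.001, 0.001, -1.0]]
force: [2.5, 0.8, 5.1]
grip_width: 0.3
finger_force: 2.4
time_s: 17.12
tcp_pos: [655.5, 18.1, 136.9]
ee_rot: [[-0.843, 0.537, -0.0], [0.537, 0.843, -0.0], [0.0, -0.0, -1.0]]
force: [0.7, 0.1, 1.7]
grip_width: 0.2
finger_force: 0.8
```

```bash
python3 -m creep '[[0,0,0,0,0,-0.008,1],[0,0,0,0,0,-0.005,1],[0,0,0,0,0,0,1]]'; python3 -m creep '[[0,0,0,0,0,-0.004,1],[0,0,0,0,0,0,1]]'
```

```text
time_s: 17.5
tcp_pos: [655.6, 18.1, 130.0]
ee_rot: [[-0.843, 0.537, -0.0], [0.537, 0.843, -0.0], [0.0, -0.0, -1.0]]
force: [-0.2, 0.4, 5.4]
grip_width: 0.0
finger_force: 2.5
time_s: 17.75
tcp_pos: [655.7, 18.1, 129.9]
ee_rot: [[-0.844, 0.537, -0.0], [0.537, 0.844, -0.0], [-0.0, -0.0, -1.0]]
force: [-4.6, 0.8, 13.1]
grip_width: -0.2
finger_force: 6.8
```

The pin is fully down: it stopped at TCP 130 with 13 N. Next is the shaker.

```bash
python3 -m creep '[[0,0,0,0,0,0.05,1],[0,0,0,0,0,0.08,1],[0,0,0,0,0,0.08,1],[0,0,0,-0.036,-0.08,0,-1],[0,0,0,-0.036,-0.08,0,-1],[0,0,0,-0.036,-0.08,0,-1],[0,0,0,-0.036,-0.08,0,-1],[0,0,0,-0.036,-0.08,0,-1],[0,0,0,-0.036,-0.08,0,-1],[0,0,0,-0.036,-0.08,0,-1],[0,0,0,0,0,0,-1],[0,0,0,0,0,0,-1]]'
python3 - <<'E'
from h import *
W=snap("wrist")
for x in spotter.landmark_of("wrist","shaker_mid")[:3]: print(np.round(x["uv"]),x["confidence"],at_z("wrist",x["uv"],45).round(1))
for x in spotter.masks_of("wrist","shaker_mid")[:3]: print(x["rect"],x["confidence"],W[x["region"]].mean(0))
S=snap("scene")
for x in spotter.landmark_of("scene","shaker_mid")[:3]: print(np.round(x["uv"]),x["confidence"],at_z("scene",x["uv"],45).round(1))
cv2.imwrite('pics/b7.png',np.hstack([cv2.resize(S[140:230,180:280],(400,360),interpolation=cv2.INTER_CUBIC),cv2.resize(W,(400,360))])[:,:,::-1])
E
```

```text
time_s: 19.25
tcp_pos: [504.0, -317.3, 252.2]
ee_rot: [[-0.843, 0.537, -0.002], [0.537, 0.843, 0.002], [0.002, 0.001, -1.0]]
force: [0.3, -0.2, -0.7]
grip_width: 85.4
finger_force: 0.0
[337.  89.] 0.86 [ 486.4 -213.2   45. ]
[265. 160.] 0.68 [ 509. -311.   45.]
[311.6, 67.8, 361.2, 110.6] 0.98 [ 58.72489316  86.53418803 154.8616453 ]
[243.1, 135.7, 289.2, 181.8] 0.61 [185.26769627 180.07722008 170.83976834]
[271. 248.] 0.68 [ 495.2 -219.9   45. ]
[300. 260.] 0.63 [ 514.7 -310.7   45. ]
```

View pics/b7.png

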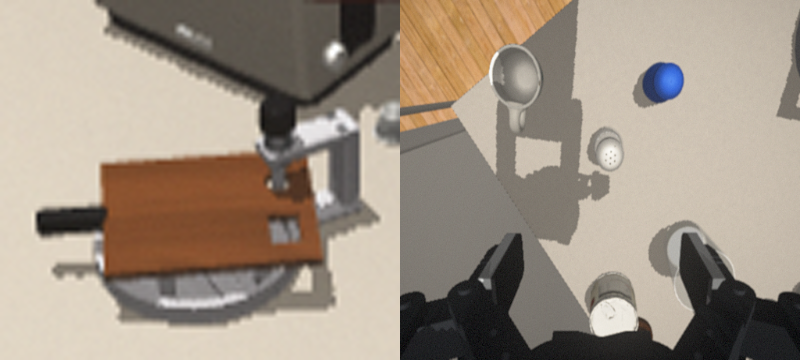

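The pin passes through the round hole. The real shaker is at wrist (265,160), which is about (509,-311), and the blue one is farther left.

```bash
python3 -m creep '[[0,0,0,0.009,0.009,-0.07,-1],[0,0,0,0,0,-0.07,-1],[0,0,0,0,0,-0.06,-1],[0,0,0,0,0,0,-1]]'
python3 - <<'E'
from h import *
W=snap("wrist")
for x in spotter.masks_of("wrist","shaker_mid")[:2]:
  r_=x["rect"]; u=((r_[0]+r_[2])/2,(r_[1]+r_[3])/2); print(r_,x["confidence"],W[x["region"]].mean(0),at_z("wrist",u,55).round(1))
for x in spotter.landmark_of("wrist","shaker_mid")[:2]: print(np.round(x["uv"]),x["confidence"],at_z("wrist",x["uv"],45).round(1))
E
```

```text
time_s: 20.0
tcp_pos: [508.1, -310.1, 129.7]
ee_rot: [[-0.844, 0.536, -0.006], [0.536, 0.844, 0.005], [0.007, 0.001, -1.0]]
force: [-0.4, 0.2, 0.1]
grip_width: 85.2
finger_force: 0.0
[224.7, 158.3, 286.9, 234.1] 0.73 [164.80867954 160.03492988 151.59116168] [ 508. -313.   55.]
[323.6, 57.3, 414.3, 121.2] 0.69 [ 54.17851406  86.54939759 160.3184739 ] [ 486.7 -215.9   55. ]
[257. 197.] 0.85 [ 512.6 -315.5   45. ]
[367.  91.] 0.75 [ 489.4 -215.4   45. ]
```

```bash
python3 -m creep '[[0,0,0,0.004,-0.006,-0.06,-1],[0,0,0,0,0,-0.06,-1],[0,0,0,0,0,-0.035,-1],[0,0,0,0,0,0,0],[0,0,0,0,0,0,0.3],[0,0,0,0,0,0,1],[0,0,0,0,0,0,1],[0,0,0,0,0,0,1],[0,0,0,0,0,0,1]]' 30
```

```text
time_s: 21.28
tcp_pos: [513.8, -317.1, 42.9]
ee_rot: [[-0.843, 0.537, 0.003], [0.537, 0.843, -0.003], [-0.004, -0.0, -1.0]]
force: [1.0, 0.7, 5.4]
grip_width: 35.5
finger_force: 29.8
```

```bash
python3 -m creep '[[0,0,0,0,0,0,1]]'
python3 - <<'E'
from h import *
W=snap("wrist"); S=snap("scene")
cv2.imwrite('pics/b8.png',np.hstack([cv2.resize(S[210:310,240:340],(400,360),interpolation=cv2.INTER_CUBIC),cv2.resize(W,(400,360))])[:,:,::-1])
E
```

```text
time_s: 21.4
tcp_pos: [513.8, -317.1, 42.9]
ee_rot: [[-0.843, 0.537, 0.004], [0.537, 0.843, -0.003], [-0.004, -0.0, -1.0]]
force: [0.7, -0.2, 6.1]
grip_width: 35.7
finger_force: 29.8
```

View pics/b8.png

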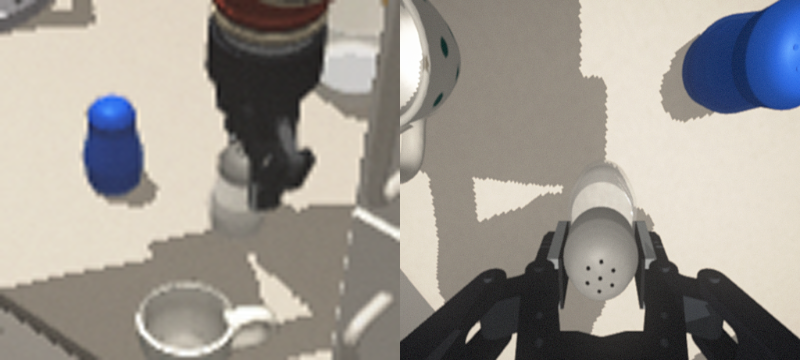

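The shaker is gripped upright at its neck, so I'll lift it and carry it over the stand.

```bash
python3 -m creep '[[0,0,0,0,0,0.03,1],[0,0,0,0,0,0.08,1],[0,0,0,0,0,0.09,1],[0,0,0.128,0.01,0.05,0,1],[0,0,0.128,0.017,0.08,0,1],[0,0,0,0.017,0.08,0,1],[0,0,0,0.017,0.08,0,1],[0,0,0,0.017,0.08,0,1],[0,0,0,0.017,0.08,0,1],[0,0,0,0.017,0.08,0,1],[0,0,0,0.007,0.07,0,1],[0,0,0,0,0,0,1],[0,0,0,0,0,0,1]]'
python3 - <<'E'
from h import *
W=snap("wrist"); s=telemetry.sense(); p=s["tcp_pos"]
for x in spotter.masks_of("wrist","shaker_mid")[:2]: print(x["rect"],x["confidence"])
for x in spotter.landmark_of("wrist","shaker_mid")[:2]: print(np.round(x["uv"]),x["confidence"],at_z("wrist",x["uv"],p[2]+2).round(1))
print("cap if unchanged",at_z("wrist",(256,272),p[2]+47).round(1))
for l in("stand_top","stand_ear"):
  for x in spotter.landmark_of("wrist",l)[:1]: print(l,x["confidence"],at_z("wrist",x["uv"],48 if l=="stand_top" else 44).round(1))
snap("scene")
for l,z in(("stand_ear",44),("stand_hole",48)):
  for x in spotter.landmark_of("scene",l)[:1]: print(l,x["confidence"],at_z("scene",x["uv"],z).round(1))
cv2.imwrite('pics/b9.png',cv2.resize(W,(400,300))[:,:,::-1])
E
```

```text
time_s: 23.12
tcp_pos: [583.4, 43.7, 160.8]
ee_rot: [[-0.934, 0.358, -0.0], [0.358, 0.934, -0.001], [-0.0, -0.001, -1.0]]
force: [-0.1, -0.1, -0.6]
grip_width: 35.6
finger_force: 29.7
[208.2, 171.6, 304.9, 322.8] 0.71
[254. 236.] 0.6 [573.6  44.5 162.7]
cap if unchanged [566.1  48.5 207.7]
stand_ear 0.72 [505.1 118.2  44. ]
stand_ear 0.79 [503.9 123.4  44. ]
stand_hole 0.89 [650.8   3.5  48. ]
```

View pics/b9.png

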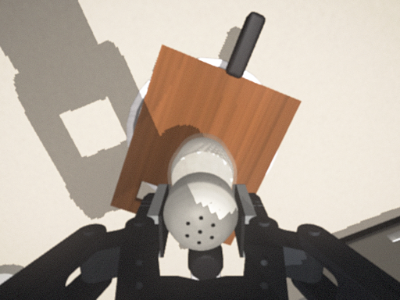

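The shaker hangs upright over the plate, with the cap holes at wrist (252,294). I'll use that to find its offset from the TCP.

```bash
python3 - <<'E'
from h import *
p=telemetry.sense()["tcp_pos"]
print("holes",at_z("wrist",(252,294),p[2]+47).round(1))
for o in(0,5,10):
  X=p+o*np.array([-.934,.358,0]); 
  print(o,"top",proj("wrist",X+[0,0,47]).round(),"base",proj("wrist",X+[0,0,-43]).round(),"base far edge",proj("wrist",X+[-.934*22,.358*22,-43]).round(), "scene top/base",proj("scene",X+[0,0,47]).round(1),proj("scene",X+[0,0,-43]).round(1))
snap("scene")
for x in spotter.masks_of("scene","shaker_mid")[:3]: print(x["rect"],x["confidence"])
snap("top")
for x in spotter.landmark_of("scene","shaker_mid")[:3]: print(x)
E
```

```text
holes [573.2  44.9 207.5]
0 top [259. 321.] base [259. 219.] base far edge [259. 182.] scene top/base [224.9 152.3] [226.3 175.7]
5 top [259. 308.] base [259. 211.] base far edge [259. 174.] scene top/base [223.4 152.7] [224.9 176.1]
10 top [259. 295.] base [259. 203.] base far edge [259. 165.] scene top/base [221.8 153.2] [223.4 176.6]
[263.6, 232.8, 279.2, 265.4] 0.73
[215.9, 154.9, 233.9, 182.1] 0.61
[188.9, 180.2, 258.7, 215.5] 0.39
{'uv': [268.6, 247.6], 'confidence': 0.91}
{'uv': [223.4, 164.3], 'confidence': 0.51}
{'uv': [249.2, 185.4], 'confidence': 0.5}
```

```bash
python3 -m creep '[[0,0,0,0.013,-0.002,0,1],[0,0,0,0,0,-0.05,1],[0,0,0,0,0,-0.045,1],[0,0,0,0,0,-0.015,1],[0,0,0,0,0,0,1],[0,0,0,0,0,0,1]]'; python3 -m creep '[[0,0,0,0,0,-0.004,1],[0,0,0,0,0,0,1]]'
```

```text
time_s: 24.48
tcp_pos: [592.5, 42.7, 96.0]
ee_rot: [[-0.934, 0.358, 0.002], [0.358, 0.934, -0.0], [-0.002, 0.001, -1.0]]
force: [-0.0, -0.7, -1.2]
grip_width: 35.4
finger_force: 29.7
time_s: 24.72
tcp_pos: [591.6, 42.8, 92.6]
ee_rot: [[-0.934, 0.358, 0.001], [0.358, 0.934, -0.0], [-0.001, 0.0, -1.0]]
force: [-0.0, -1.0, -0.4]
grip_width: 35.2
finger_force: 29.7
```

```bash
python3 -m creep '[[0,0,0,0,0,-0.002,1],[0,0,0,0,0,0,1]]'; python3 -m creep '[[0,0,0,0,0,-0.002,1],[0,0,0,0,0,0,1]]';  python3 -m creep '[[0,0,0,0,0,-0.002,1],[0,0,0,0,0,0,1]]'
```

```text
time_s: 24.98
tcp_pos: [591.5, 42.8, 91.1]
ee_rot: [[-0.934, 0.358, 0.0], [0.358, 0.934, 0.0], [-0.0, 0.0, -1.0]]
force: [-0.7, 0.7, -0.9]
grip_width: 35.2
finger_force: 29.8
time_s: 25.22
tcp_pos: [592.2, 42.6, 90.8]
ee_rot: [[-0.934, 0.358, 0.002], [0.358, 0.934, -0.0], [-0.002, 0.0, -1.0]]
force: [-0.2, -0.4, 3.6]
grip_width: 35.4
finger_force: 30.4
time_s: 25.48
tcp_pos: [592.9, 42.5, 90.7]
ee_rot: [[-0.934, 0.358, 0.003], [0.358, 0.934, -0.001], [-0.003, 0.001, -1.0]]
force: [-0.7, -0.4, 8.7]
grip_width: 35.1
finger_force: 30.8
```

It touched down at the predicted height, so I'll release and retreat straight up.

```bash
python3 -m creep '[[0,0,0,0,0,0.004,1],[0,0,0,0,0,0,-0.2],[0,0,0,0,0,0,-0.5],[0,0,0,0,0,0,-1],[0,0,0,0,0,0,-1],[0,0,0,0,0,0,-1],[0,0,0,0,0,0.03,-1],[0,0,0,0,0,0.06,-1],[0,0,0,0,0,0.09,-1],[0,0,0,-0.02,0.05,0.08,-1],[0,0,0,-0.1,0.02,0,-1],[0,0,0,-0.1,0.02,0,-1],[0,0,0,0,0,0,-1],[0,0,0,0,0,0,-1]]'
python3 - <<'E'
from h import *
W=snap("wrist"); S=snap("scene"); T=snap("top")
for x in spotter.landmark_of("wrist","shaker_mid")[:2]: print(np.round(x["uv"]),x["confidence"],at_z("wrist",x["uv"],93).round(1))
for x in spotter.landmark_of("scene","shaker_mid")[:3]: print(np.round(x["uv"],1),x["confidence"],at_z("scene",x["uv"],93).round(1))
for x in spotter.landmark_of("top","shaker_mid")[:3]: print(np.round(x["uv"],1),x["confidence"],at_z("top",x["uv"],93).round(1))
for c,l in(("scene","mug"),("scene","glass"),("top","mug"),("top","glass")):
  for x in spotter.landmark_of(c,l)[:1]: print(c,l,np.round(x["uv"],1))
cv2.imwrite('pics/b10.png',np.hstack([cv2.resize(S[140:230,180:280],(400,360),interpolation=cv2.INTER_CUBIC),cv2.resize(W,(400,360))])[:,:,::-1])
E
```

```text
time_s: 27.22
tcp_pos: [460.0, 96.8, 248.6]
ee_rot: [[-0.934, 0.358, 0.003], [0.358, 0.934, -0.0], [-0.003, 0.001, -1.0]]
force: [1.4, -0.2, 0.3]
grip_width: 85.4
finger_force: 0.0
[ 11. 275.] 0.89 [ 470.6 -168.    93. ]
[254. 297.] 0.8 [579.   46.5  93. ]
[225.3 180.7] 0.65 [584.2  50.4  93. ]
[270.6 250.2] 0.53 [ 453.1 -253.4   93. ]
[305.  219.8] 0.61 [ 478.6 -202.8   93. ]
[224.2 186.8] 0.49 [586.5  41.2  93. ]
scene mug [291.4 311.7]
scene glass [331.  230.1]
top mug [360.5 246.5]
top glass [320.4 155.9]
```

View pics/b10.png

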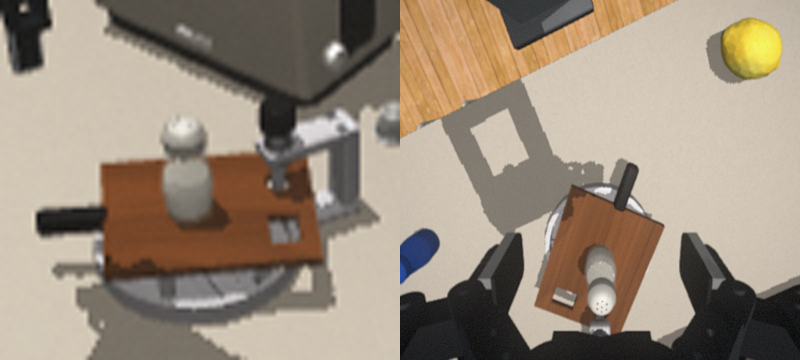

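The shaker stands upright at about (583,46), against a stand centre of (585,44). The pin is down through the round hole, and the mug and glass have not moved.

```bash
python3 -c "
from plant import r
print(r.close_job())"
```

```text
the job is handed in; nothing more can be done
None
```

I handed the job in at about 27 s: the stand is level with the pin fully down through its round hole, the salt shaker is upright within a few mm of the stand's middle, and the mug and glass are where they were; the verdict wasn't shown.

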